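# Sift the nuts out of a parts basket

### The arm

A 6-joint arm with a two-finger parallel gripper is mounted at the origin on a cart in front of the work surface, level with it; the furniture and walls round the work are solid. World frame = base frame: x ahead of the robot, y to its left, z up, the work surface at z = 0. Lengths are in m, angles in rad, forces in N, time in s.
With the tool pointing down it reaches from about 0.25 to 0.775 m from the base axis. Payload 4 kg.
Tool frame: the origin (TCP) lies between the finger pads; the fingertips stand 22 mm ahead of it and the grasp point (between the pads) lies 3 mm ahead of it; z points along the fingers, y is the line along which they close (so a half turn about z gives the same grasp; the last joint's range is limited). The gripper opens to 94 mm and grips with 3 to 60 N. Pads are 16 mm wide; open, the fingers measure 119 mm over their backs; the gripper's body (75 mm by 177 mm) begins 78 mm behind the grasp point.
Start: joints at [1.246, 0.087, 1.371, -0, 1.684, -0.103], TCP at [0.121, 0.537, 0.203] pointing down, gripper open.
Joint ranges: [-3.1, 3.1], [-0.76, 2.03], [0.27, 2.55], [-1.08, 4.22], [0.17, 2.65], [-2.57, 2.57]. Speed limits (rad/s): [2.79, 2.79, 3.14, 3.14, 3.14, 3.14].

### API

Orientations are given as a rotation vector (axis times angle).
In Python, from station import r gives the robot as it stands.
- The arm moves only by the tool play_rows, never from a script. Its argument "increments" is a list that holds one entry, the list of rows, each a list of 7 numbers: the shift along the tool's x, y, z in mm, then the turn, a rotation vector about the tool's x, y, z in rad, then the gripper's target within -1 to 1 (shut at 1, half-way at 0, fully open at -1). A call has 1 to 20 rows; each row shifts and turns the commanded pose from where the row before left it, along the tool's axes as they then stand; what a row does not reach is not made up. A row lasts 1/12 s, in which the tool goes at most 41.7 mm and 7.16 degrees, less where a joint would pass 70% of its speed; a pose out of reach is approached as far as the arm can. A call with a gripper value outside its range is refused whole. The fingers move at their own pace and stop on an object; "grip_force" is the grip in N (left out, the last holds). Time passes only in rows, so rows that do not move let the fingers close. It gives the time, the measured TCP pose, the force, the opening and the grip force at its end, in the units of the state.
- r.observe(): the state, without advancing time (a new reading comes with each control period).
- r.camera(name): name is "side" or "top" or "wrist"; returns a dict with "img" (384x512x3 uint8, red, green, blue), "K" (3x3 intrinsics, pixels), "R" (3x3) and "t" (3): a world point X has camera coordinates R X + t. Camera axes: x right, y down, z forward; pixel columns grow to the right and rows downward; lengths in m; the calibration is good to about 2 mm. A picture is of the moment at which its call begins. There is no depth.
- r.finish_job(): hands the job in; it is judged then, once.
The state is a dict: "t": time; "joint_positions": joint angles; "joint_vel": joint speeds; "joint_torque": joint torques, N m; "ee_pos": TCP position; "tcp_rot": TCP orientation; "force": force on the tool from outside, world axes, zero at the start; "ft_torque": the same for the moment, N m; "opening": finger opening in m; "gripper_force": force on a finger pad.
Only numpy, scipy, OpenCV 4.12 (cv2) and the standard library are available. Lean on these libraries where they do the work, as an engineer would, in place of code of your own. Each camera call takes 0.05 s, during which the arm holds its last target. There are 200 camera calls.

### The job

Lift the sieve basket, which has a swing handle, and shake it over the drip tray it stands in until every nut has dropped through the bottom into the tray, keeping both bearings in the basket. Then carry the basket over to the two wooden blocks and set it down gently, level, centred on the pair and square across both of them, letting go only once it stands. Leave the brush, the grease tin and the spanner where they lie.

Things in the scene. Friction and masses are not known exactly. Their poses are not given: they have to be found in the camera images.
- drip_tray: Shallow open tray of grey painted steel, 216 (x) by 286 (y) by 40 mm high, 3 mm walls and floor, fixed to the bench. Origin: centre of its underside, z up. Inside it is 210 by 280 mm. Between it and the wooden blocks stands the bench vice, which is fixed and reaches 165 mm above the bench, so the basket has to be carried over it.
- sieve_basket: Open sieve basket of bare sheet metal in the tray, 115 (x) by 195 (y) by 52 mm high, walls 2.5 mm, 0.27 to 0.43 kg empty, up to 0.75 kg loaded. Bottom: 3 mm sheet punched with staggered 30 mm square holes, 10 mm lands between, two of them running its full length along y; on these the nuts and bearings lie, loose and oily: they slide once it is accelerated sideways at 2 to 3 m/s2. Origin: centre of its underside, z up.
- bail (a joint): Angle of the basket's swing handle, a wire bail pivoted on its long sides 60 mm above its underside, pivot line along the basket's x. 0 = upright, +1.0 = folded to the basket's -y end, -1.0 = to its +y end (stops). The pivot is stiff (friction 0.15 N m): the bail stays where it is put, and a basket lifted by the upright bail stays nearly level, tipping about this line by some degrees at most if its load gathers at one end.
- bail_grip (a point): Middle of the bail's round wooden grip, 60 mm from the pivot line. The grip is 16 mm thick and 80 mm long and runs along the basket's x axis (grasp it across, along the basket's y). With the bail upright it is 120 mm above the basket's underside.
- block_a: Wooden block on the bench left of the vice, 48 by 110 by 38 mm high, loose. Origin: centre of its underside; its 110 mm length is its y axis and lies roughly along world x. block_b lies beside it on the left, parallel, 105 to 115 mm from centre to centre. The basket is to stand centred over the two, its long side across them.
- block_b: The second wooden block, the same as block_a, parallel to it on its left (+y).
- brush: Paint brush lying behind the tray, 42 by 191 by 13 mm; bystander. Origin: centre of its underside.
- grease_tin: Round closed tin, 69 mm across, 60 mm high, behind the work; bystander. Origin: centre of its underside.
- ring_spanner: Cranked ring spanner lying behind the tray on the right, 200 by 21 by 24 mm; bystander. Origin: centre of its underside.
- nut_1: Large hexagon nut of dull yellowish metal, 24 mm across flats, 27 mm across corners, 13 mm thick, 35 g (all five nuts are alike); it fits through the 30 mm holes. Origin: centre of its underside.
- nut_2: Large hexagon nut of dull yellowish metal, 24 mm across flats, 27 mm across corners, 13 mm thick, 35 g (all five nuts are alike); it fits through the 30 mm holes. Origin: centre of its underside.
- nut_3: Large hexagon nut of dull yellowish metal, 24 mm across flats, 27 mm across corners, 13 mm thick, 35 g (all five nuts are alike); it fits through the 30 mm holes. Origin: centre of its underside.
- nut_4: Large hexagon nut of dull yellowish metal, 24 mm across flats, 27 mm across corners, 13 mm thick, 35 g (all five nuts are alike); it fits through the 30 mm holes. Origin: centre of its underside.
- nut_5: Large hexagon nut of dull yellowish metal, 24 mm across flats, 27 mm across corners, 13 mm thick, 35 g (all five nuts are alike); it fits through the 30 mm holes. Origin: centre of its underside.
- bearing_1: Ball bearing, a steel ring 35 mm across and 11 mm thick, 60 g (the two are alike); too large for the holes. Origin: centre of its underside.
- bearing_2: Ball bearing, a steel ring 35 mm across and 11 mm thick, 60 g (the two are alike); too large for the holes. Origin: centre of its underside.
Mind the look-alikes: they are no part of the job. Leave any orange look-alike of the bearing_1 alone.

How it is judged:
By the outcome, as a careful person would: the job done as asked, in the order asked, and still so for the second after the job is handed in, with the robot touching nothing.
It also fails if it takes over 61 s, if anything falls off the work surface, if the arm or the gripper's body presses on something with over 40 N, if the wrist force passes 120 N, or if a joint passes its speed limit or range.

## Working session

There is one attempt and no reset: what is moved stays moved. The work goes in short steps, Python scripts to look and compute and a tool call to move; the robot and the scene stay as the last step left them, time stands still between calls to the robot, and variables do not carry over. Pictures are saved under pics/ and viewed, at most 10 in all, crops included, and the job is handed in when it is done.

Besides the shell and the picture viewer there is one more tool, called after "Emit:" by a JSON object that holds its "op" and its "data". play_rows: Moves the arm, as the interface text tells. Its arguments: {"type":"object","properties":{"increments":{"type":"array"},"grip_force":{"type":"number"}},"required":["increments"]}

```bash
mkdir -p pics; cat > h.py <<'E'
import numpy as np, cv2
from station import r
def snap(name,fn):
    c=r.camera(name); cv2.imwrite('pics/'+fn,cv2.cvtColor(c['img'],cv2.COLOR_RGB2BGR)); return c
def ray(c,u,v,z):
    K,R,t=map(np.array,(c['K'],c['R'],c['t'])); d=R.T@np.linalg.solve(K,[u,v,1.]); o=-R.T@t
    return o+d*(z-o[2])/d[2]
def proj(c,X):
    p=np.array(c['K'])@(np.array(c['R'])@np.array(X)+np.array(c['t'])); return p[:2]/p[2]
E
python3 - <<'E'
from h import *
import pickle
d={n:snap(n,n+'1.png') for n in('top','side')}
pickle.dump(d,open('c.pkl','wb'))
for n in d: print(n,-np.array(d[n]['R']).T@d[n]['t'])
o=r.observe();print(o['ee_pos'],o['tcp_rot'],o['opening'],o['t'])
E
```

```text
top [0.34866248 0.04652285 1.11812314]
side [ 0.35595242 -0.82102071  0.89961559]
[0.12084793 0.53605552 0.20170585] [-3.47640934e-01 -3.12187843e+00  3.10763153e-03] 0.09409912829377179 0.1
```

View pics/top1.png

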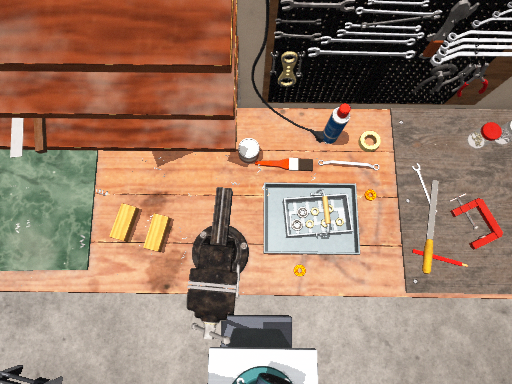

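View pics/side1.png

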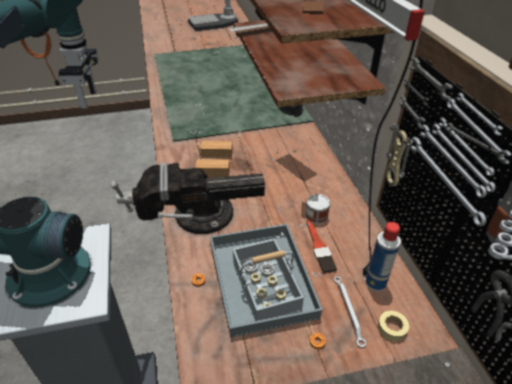

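Top view: tray around (311,219), basket (319,215), bail grip near (325,207), blocks (124,222) and (157,232), vice at (222,240). Enlarging the details.

```bash
python3 - <<'E'
import cv2,numpy as np
a=cv2.imread('pics/top1.png');b=cv2.imread('pics/side1.png')
f=lambda i,x,y,w,h,s:cv2.resize(i[y:y+h,x:x+w],None,fx=s,fy=s,interpolation=cv2.INTER_CUBIC)
L=f(a,260,180,100,75,4);M=f(b,210,220,100,75,4);N=f(a,100,195,80,60,5)
o=np.zeros((600,800,3),np.uint8);o[:300,:400]=L;o[:300,400:]=M;o[300:,:400]=N
cv2.imwrite('pics/m1.png',o)
E
```

```text
(no output)
```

View pics/m1.png

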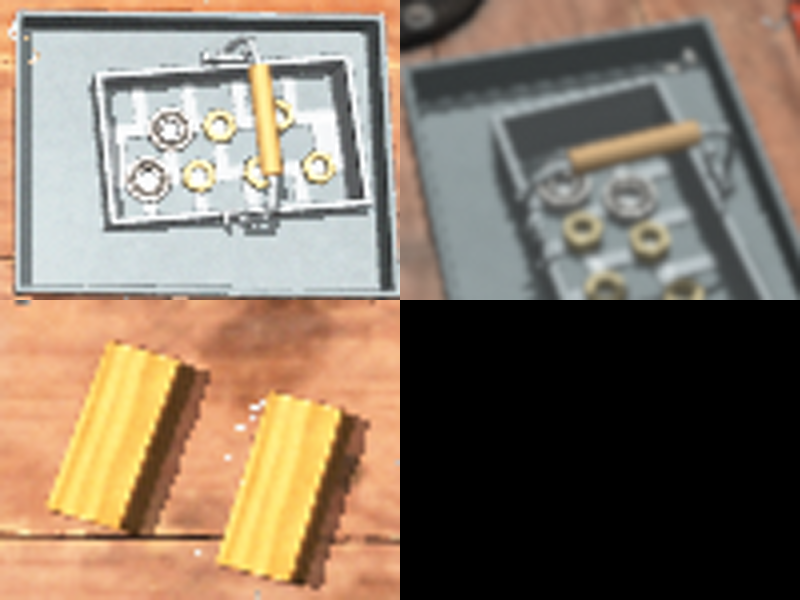

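```bash
python3 - <<'E'
from h import *
import pickle
d=pickle.load(open('c.pkl','rb'));T,S=d['top'],d['side']
g=lambda p,ox,oy,s,sx=0,sy=0:((p[0]-sx+.5)/s-.5+ox,(p[1]-sy+.5)/s-.5+oy)
def show(n,pts):
    P=np.array(pts);print(n,'c',P.mean(0).round(4));print((P[:,:2]).round(3).tolist())
    for i in range(len(P)):
        e=P[(i+1)%len(P)]-P[i];print('  len %.3f ang %.1f'%(np.hypot(*e[:2]),np.degrees(np.arctan2(e[1],e[0]))))
show('tray',[ray(T,*g(p,260,180,4),.04) for p in[(18,12),(383,12),(395,292),(18,297)]])
show('basket',[ray(T,*g(p,260,180,4),.055) for p in[(95,74),(348,58),(372,204),(110,228)]])
show('B',[ray(T,*g(p,100,195,5,0,300),.038) for p in[(112,343),(182,360),(127,530),(50,510)]])
show('A',[ray(T,*g(p,100,195,5,0,300),.038) for p in[(272,393),(345,408),(297,582),(218,563)]])
def tri(p,q):
    A=[];b=[]
    for c,(u,v) in((T,p),(S,q)):
        M=np.array(c['K'])@np.c_[c['R'],c['t']]
        for k,w in((0,u),(1,v)):
            A.append(w*M[2,:3]-M[k,:3]);b.append(M[k,3]-w*M[2,3])
    return np.linalg.lstsq(np.array(A),np.array(b),rcond=None)[0]
for p,q in[((260,66),(698,130)),((273,172),(572,160))]: print('grip',tri(g(p,260,180,4),g(q,210,220,4,400,0)))
# vice extents
for p in[(218,188),(232,188),(245,290),(190,290),(250,250)]: print(ray(T,*p,.15).round(3))
from scipy.spatial.transform import Rotation as R
print(R.from_rotvec(r.observe()['tcp_rot']).as_matrix().round(3))
E
```

```text
tray c [ 0.5365 -0.1449  0.04  ]
[[0.645, -0.002], [0.648, -0.289], [0.43, -0.286], [0.423, -0.002]]
  len 0.287 ang -89.3
  len 0.218 ang 179.1
  len 0.283 ang 91.5
  len 0.222 ang 0.1
basket c [ 0.5418 -0.1637  0.055 ]
[[0.592, -0.061], [0.607, -0.256], [0.494, -0.268], [0.474, -0.071]]
  len 0.195 ang -85.6
  len 0.113 ang -173.8
  len 0.198 ang 96.0
  len 0.119 ang 4.8
B c [0.5158 0.4321 0.038 ]
[[0.574, 0.441], [0.563, 0.397], [0.457, 0.421], [0.469, 0.47]]
  len 0.046 ang -102.9
  len 0.109 ang 166.9
  len 0.050 ang 76.5
  len 0.108 ang -15.1
A c [0.4857 0.3279 0.038 ]
[[0.543, 0.339], [0.534, 0.293], [0.427, 0.315], [0.438, 0.364]]
  len 0.047 ang -100.9
  len 0.109 ang 168.2
  len 0.050 ang 77.5
  len 0.108 ang -13.5
grip [ 0.58441861 -0.1726395   0.12333397]
grip [ 0.50675162 -0.17878925  0.12389082]
[0.597 0.133 0.15 ]
[0.598 0.093 0.15 ]
[0.32  0.053 0.15 ]
[0.318 0.198 0.15 ]
[0.425 0.041 0.15 ]
[[-0.976  0.22  -0.001]
 [ 0.22   0.976 -0.002]
 [ 0.    -0.002 -1.   ]]
```

Emit:
{"op": "play_rows", "data": {"increments": [[[0,0,-40,0,0,-0.103,-1],[0,0,-40,0,0,-0.103,-1],[0,0,-40,0,0,-0.103,-1]]]}}

```text
t: 0.35
ee_pos: [0.1206, 0.5355, 0.3221]
tcp_rot: [0.145, -3.136, 0.007]
force: [0.0, 0.5, 0.9]
opening: 0.0938
gripper_force: 0.0
```

Emit:
{"op": "play_rows", "data": {"increments": [[[-18,-37.3,0,0,0,0,-1],[-18,-37.3,0,0,0,0,-1],[-18,-37.3,0,0,0,0,-1],[-18,-37.3,0,0,0,0,-1],[-18,-37.3,0,0,0,0,-1],[-18,-37.3,0,0,0,0,-1],[-18,-37.3,0,0,0,0,-1],[-18,-37.3,0,0,0,0,-1],[-18,-37.3,0,0,0,0,-1],[-18,-37.3,0,0,0,0,-1],[-18,-37.3,0,0,0,0,-1],[-18,-37.3,0,0,0,0,-1],[-18,-37.3,0,0,0,0,-1],[-18,-37.3,0,0,0,0,-1],[-18,-37.3,0,0,0,0,-1],[-18,-37.3,0,0,0,0,-1],[-18,-37.3,0,0,0,0,-1],[-18,-37.3,0,0,0,0,-1],[-18,-37.3,0,0,0,0,-1],[-18,-37.3,0,0,0,0,-1]]]}}

```text
t: 2.02
ee_pos: [0.5451, -0.1773, 0.3221]
tcp_rot: [0.136, -3.138, -0.001]
force: [1.2, 1.1, 0.4]
opening: 0.0939
gripper_force: 0.0
```

```bash
cat >> h.py <<'E'
from scipy.spatial.transform import Rotation as Rot
def st():
    o=r.observe();M=Rot.from_rotvec(o['tcp_rot']).as_matrix()
    print('t',round(o['t'],2),'p',np.round(o['ee_pos'],4),'x',M[:,0].round(3),'y',M[:,1].round(3),'F',np.round(o['force'],1),'op',round(o['opening'],4),'q',np.round(o['joint_positions'],2)); return o,M
E
python3 - <<'E'
from h import *
import pickle
o,M=st();c=snap('wrist','w1.png');pickle.dump(c,open('w.pkl','wb'))
E
```

```text
t 2.02 p [ 0.5451 -0.1773  0.3221] x [-0.996 -0.087  0.001] y [-0.087  0.996  0.001] F [1.2 1.1 0.4] op 0.0939 q [-0.41  0.15  1.07  0.    1.93 -2.07]
```

View pics/w1.png

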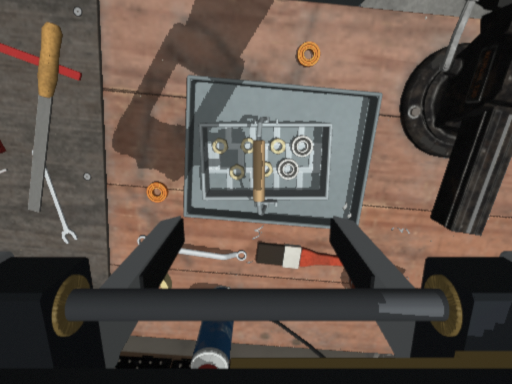

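Wrist view: grip from about (257,140) to (259,203), basket rim (202,124)–(330,198), two bearings at (302,146),(288,168), nuts the rest. It is aligned with the tool.

```bash
python3 - <<'E'
from h import *
import pickle
c=pickle.load(open('w.pkl','rb'))
a=ray(c,257,140,.123);b=ray(c,259.5,203,.123);print(a,b,(a+b)/2)
P=[ray(c,*p,.055) for p in[(202,125),(331,124),(329,199),(201,197)]];print(np.round(P,3),np.mean(P,0))
E
```

```text
[ 0.50694199 -0.17991969  0.123     ] [ 0.58979961 -0.16936289  0.123     ] [ 0.5483708  -0.17464129  0.123     ]
[[ 0.498 -0.262  0.055]
 [ 0.48  -0.073  0.055]
 [ 0.595 -0.059  0.055]
 [ 0.609 -0.259  0.055]] [ 0.54532551 -0.16302703  0.055     ]
```

Emit:
{"op": "play_rows", "data": {"increments": [[[-2,2,35,0,0,-0.02,-1],[0,0,35,0,0,0,-1],[0,0,35,0,0,0,-1],[0,0,35,0,0,0,-1],[0,0,30,0,0,0,-1],[0,0,20,0,0,0,-1],[0,0,6,0,0,0,-1],[0,0,0,0,0,0,0],[0,0,0,0,0,0,1],[0,0,0,0,0,0,1],[0,0,0,0,0,0,1],[0,0,0,0,0,0,1],[0,0,0,0,0,0,1],[0,0,0,0,0,0,1]]], "grip_force": 55}}

```text
t: 3.23
ee_pos: [0.5468, -0.1732, 0.1275]
tcp_rot: [-0.168, 3.136, -0.001]
force: [0.4, -0.3, 0.3]
opening: 0.0507
gripper_force: 0.0
```

Emit:
{"op": "play_rows", "data": {"increments": [[[0,0,2,0,0,0,1],[0,0,0,0,0,0,1],[0,0,0,0,0,0,1],[0,0,0,0,0,0,1],[0,0,0,0,0,0,1],[0,0,0,0,0,0,1],[0,0,0,0,0,0,1],[0,0,0,0,0,0,1]]]}}

```text
t: 3.9
ee_pos: [0.5474, -0.1737, 0.1275]
tcp_rot: [-0.168, 3.134, -0.003]
force: [-1.4, 1.0, 7.9]
opening: 0.0004
gripper_force: 3.8
```

```bash
python3 - <<'E'
from h import *
o,M=st();print(o['gripper_force'])
c=snap('wrist','w2.png');d=snap('side','s2.png');t=snap('top','t2.png')
f=lambda i,x,y,w,h,s:cv2.resize(i[y:y+h,x:x+w],None,fx=s,fy=s,interpolation=cv2.INTER_CUBIC)
a=cv2.imread('pics/w2.png');b=cv2.imread('pics/s2.png');e=cv2.imread('pics/t2.png')
o=np.zeros((600,800,3),np.uint8);o[:300,:400]=cv2.resize(a,(400,300));o[:300,400:]=f(b,200,200,133,100,3.01)[:300,:400];o[300:,:400]=f(e,250,170,133,100,3.01)[:300,:400]
cv2.imwrite('pics/m2.png',o)
E
```

```text
t 3.9 p [ 0.5474 -0.1737  0.1275] x [-0.994 -0.107 -0.003] y [-0.107  0.994 -0.002] F [-1.4  1.   7.9] op 0.0004 q [-0.41  0.16  1.43 -0.    1.54 -2.08]
3.8032859106897376
```

View pics/m2.png

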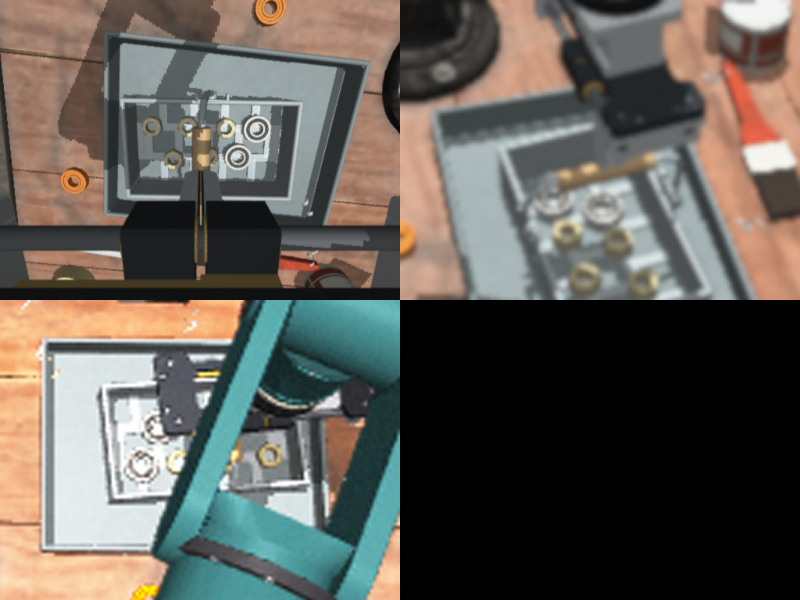

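```bash
python3 - <<'E'
from h import *
o,M=st();p=np.array(o['ee_pos'])
d=snap('side','s3.png');c=snap('wrist','w3.png')
b=cv2.imread('pics/s3.png');w=cv2.imread('pics/w3.png')
f=lambda i,x,y,w,h,s:cv2.resize(i[y:y+h,x:x+w],None,fx=s,fy=s,interpolation=cv2.INTER_CUBIC)
for n,k,i,C in(('tip',.022,b,d),('tcp',0,b,d),('tip',.022,w,c),('tcp',0,w,c)):
    print(n,proj(C,p+M[:,2]*k))
o=np.hstack([f(b,230,200,80,100,5),f(w,170,130,160,200,2.5)])
cv2.imwrite('pics/m3.png',o)
E
```

```text
t 4.05 p [ 0.5474 -0.1737  0.1275] x [-0.994 -0.107 -0.003] y [-0.107  0.994 -0.002] F [-0.8 -0.5  7.4] op 0.0002 q [-0.41  0.16  1.43 -0.    1.54 -2.08]
tip [268.80712715 260.13767126]
tcp [269.01364034 253.99719482]
tip [256.75150877 214.91960959]
tcp [256.78282999 226.14759402]
```

View pics/m3.png

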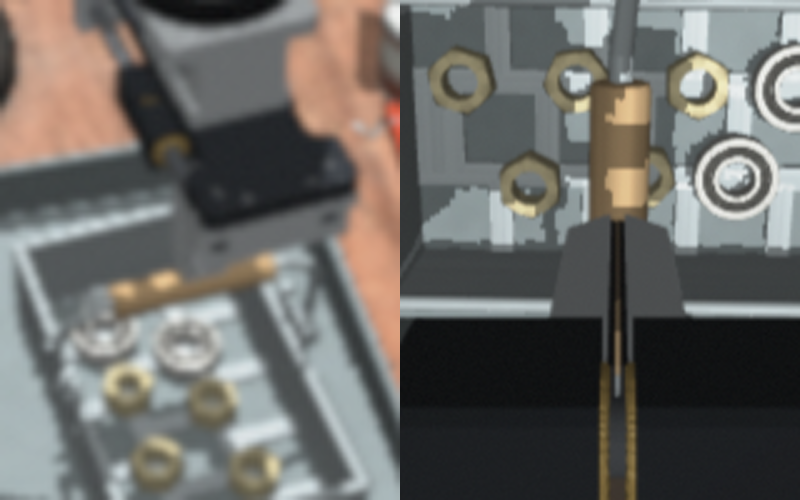

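```bash
python3 - <<'E'
from h import *
import pickle
c=r.camera('wrist');D=pickle.load(open('c.pkl','rb'));W=pickle.load(open('w.pkl','rb'))
for n,C in(('now',c),('w1',W)): print(n,-np.array(C['R']).T@C['t'],np.array(C['R'])[2],C['K'][0][0])
for z in(.08,.09,.1,.11,.12,.13):
    print(z,'near end: now',ray(c,258,163,z)[:2].round(4),'w1',ray(W,257,140,z)[:2].round(4),'top',ray(D['top'],328,222.6,z)[:2].round(4),'side',ray(D['side'],252.6,259.6,z)[:2].round(4))
    print('   far end: w1',ray(W,259.5,203,z)[:2].round(4),'top',ray(D['top'],324.6,196.1,z)[:2].round(4),'side',ray(D['side'],284.1,252.1,z)[:2].round(4))
E
```

```text
now [ 0.47558485 -0.18120037  0.30894069] [ 0.25407643  0.0254515  -0.96684921] 297.2991839378495
w1 [ 0.47393811 -0.18373711  0.50378446] [ 0.25017028  0.02278044 -0.96793382] 297.2991839378495
0.08 near end: now [ 0.514  -0.1764] w1 [ 0.5107 -0.1795] top [ 0.5138 -0.1891] side [ 0.5152 -0.1424]
   far end: w1 [ 0.6029 -0.1677] top [ 0.5941 -0.182 ] side [ 0.5976 -0.1363]
0.09 near end: now [ 0.5123 -0.1766] w1 [ 0.5098 -0.1796] top [ 0.5122 -0.1868] side [ 0.5133 -0.1506]
   far end: w1 [ 0.5998 -0.1681] top [ 0.5918 -0.1798] side [ 0.5946 -0.1446]
0.1 near end: now [ 0.5106 -0.1768] w1 [ 0.5089 -0.1797] top [ 0.5106 -0.1846] side [ 0.5113 -0.1589]
   far end: w1 [ 0.5968 -0.1685] top [ 0.5894 -0.1776] side [ 0.5917 -0.153 ]
0.11 near end: now [ 0.5089 -0.177 ] w1 [ 0.5081 -0.1798] top [ 0.509  -0.1823] side [ 0.5094 -0.1672]
   far end: w1 [ 0.5938 -0.1689] top [ 0.587  -0.1754] side [ 0.5887 -0.1613]
0.12 near end: now [ 0.5073 -0.1772] w1 [ 0.5072 -0.1799] top [ 0.5075 -0.18  ] side [ 0.5075 -0.1755]
   far end: w1 [ 0.5907 -0.1692] top [ 0.5847 -0.1732] side [ 0.5858 -0.1697]
0.13 near end: now [ 0.5056 -0.1775] w1 [ 0.5063 -0.18  ] top [ 0.5059 -0.1778] side [ 0.5055 -0.1838]
   far end: w1 [ 0.5877 -0.1696] top [ 0.5823 -0.171 ] side [ 0.5828 -0.1781]
```

Emit:
{"op": "play_rows", "data": {"increments": [[[0,0,-5,0,0,0,1],[0,0,-5,0,0,0,1],[0,0,-30,0,0,0,1],[0,0,-40,0,0,0,1],[0,0,0,0,0,0,1]]]}}

```text
t: 4.62
ee_pos: [0.5495, -0.1743, 0.2135]
tcp_rot: [-0.168, 3.125, -0.009]
force: [-0.4, 0.1, 2.2]
opening: 0.0006
gripper_force: 0.0
```

```bash
python3 - <<'E'
from h import *
import pickle
o,M=st()
d=snap('side','s4.png');c=snap('wrist','w4.png');t=snap('top','t4.png');pickle.dump((d,c,t),open('c4.pkl','wb'))
b=cv2.imread('pics/s4.png');w=cv2.imread('pics/w4.png');e=cv2.imread('pics/t4.png')
f=lambda i,x,y,w,h,s:cv2.resize(i[y:y+h,x:x+w],None,fx=s,fy=s,interpolation=cv2.INTER_CUBIC)
for C in(d,c):print([proj(C,np.array(o['ee_pos'])+M[:,2]*k).round(1) for k in(.022,0)])
cv2.imwrite('pics/m4.png',np.hstack([f(b,210,180,100,150,4),f(w,170,130,100,150,4)]))
E
```

```text
t 4.62 p [ 0.5495 -0.1743  0.2135] x [-0.994 -0.107 -0.012] y [-0.107  0.994 -0.007] F [-0.4  0.1  2.2] op 0.0006 q [-0.41  0.13  1.3   0.    1.7  -2.08]
[array([270.9, 235.2]), array([271. , 228.3])]
[array([256.1, 217.3]), array([256.1, 228.9])]
```

View pics/m4.png

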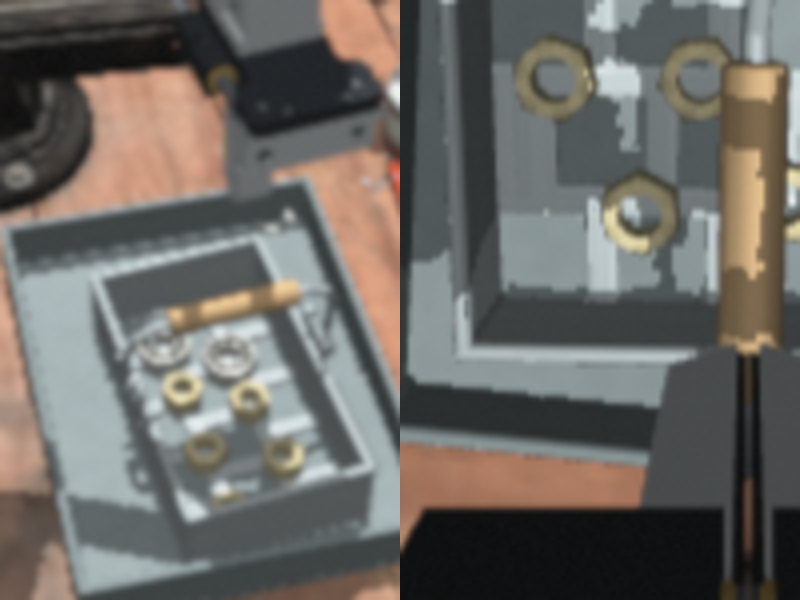

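Side: grip at (269,256) unmoved, fingertips show near (272,229), about 20 mm higher than the projection of the reported tip. Checking the calibrations against known features.

```bash
python3 - <<'E'
from h import *
import pickle
d,c,t=pickle.load(open('c4.pkl','rb'))
W=pickle.load(open('w.pkl','rb'))
for n,X,px in[('tray+y-x',(.4285,-.002,.04),(211.2,237)),('tray+y+x',(.6445,-.002,.04),(287,225)),('b+y-x',(.477,-.072,.055),(233.7,250)),('b+y+x',(.593,-.061,.055),(275.5,240)),('b-y+x',(.608,-.257,.055),(302.5,297))]:
    print(n,proj(d,X).round(1),px, 'z solved by x,y fixed', [round(z,3) for z in np.arange(0,.12,.01) if abs(proj(d,(X[0],X[1],z))[1]-px[1])<2.6])
o,M=st();p=np.array(o['ee_pos'])
q=np.array(o['joint_positions']);print(q.round(4))
for k in(-.02,-.01,0,.01,.022):print(k,proj(d,p+M[:,2]*k).round(1))
# tip via triangulation wrist+side : tip px wrist (257,217), side (272.3,228.7)
for z in(.17,.18,.19,.2,.21,.22):print(z,ray(c,257,217,z).round(4),ray(d,272.3,228.7,z).round(4))
E
```

```text
tray+y-x [209.9 236.1] (211.2, 237) z solved by x,y fixed [np.float64(0.03), np.float64(0.04)]
tray+y+x [286.1 223.5] (287, 225) z solved by x,y fixed [np.float64(0.03), np.float64(0.04)]
b+y-x [232.2 248.1] (233.7, 250) z solved by x,y fixed [np.float64(0.04), np.float64(0.05)]
b+y+x [274.1 237.8] (275.5, 240) z solved by x,y fixed [np.float64(0.04), np.float64(0.05)]
b-y+x [302.3 296.6] (302.5, 297) z solved by x,y fixed [np.float64(0.05), np.float64(0.06)]
t 4.77 p [ 0.5466 -0.1731  0.2051] x [-0.994 -0.107 -0.001] y [-0.107  0.994 -0.   ] F [-0.5 -0.3 -0.8] op 0.0007 q [-0.41  0.14  1.31  0.    1.69 -2.08]
[-4.0570e-01  1.3820e-01  1.3100e+00  3.0000e-04  1.6925e+00 -2.0838e+00]
-0.02 [269.7 224.4]
-0.01 [269.6 227.6]
0 [269.5 230.8]
0.01 [269.4 233.9]
0.022 [269.2 237.6]
0.17 [ 0.5574 -0.1731  0.17  ] [ 0.5644 -0.1353  0.17  ]
0.18 [ 0.5538 -0.1734  0.18  ] [ 0.5615 -0.1447  0.18  ]
0.19 [ 0.5501 -0.1738  0.19  ] [ 0.5587 -0.1541  0.19  ]
0.2 [ 0.5464 -0.1742  0.2   ] [ 0.5558 -0.1635  0.2   ]
0.21 [ 0.5427 -0.1745  0.21  ] [ 0.5529 -0.1729  0.21  ]
0.22 [ 0.539  -0.1749  0.22  ] [ 0.5501 -0.1823  0.22  ]
```

Emit:
{"op": "play_rows", "data": {"increments": [[[0,0,0,0,0,0,-0.2],[0,0,0,0,0,0,-0.2],[0,0,0,0,0,0,-0.2],[0,0,0,0,0,0,-0.2],[0,0,0,0,0,0,-0.2],[0,0,10,0,0,0,-0.2],[0,-1,20,0,0,0,-0.2],[0,0,20,0,0,0,-0.2],[0,0,20,0,0,0,-0.2],[0,0,16,0,0,0,-0.2],[0,0,10,0,0,0,-0.2],[0,0,6,0,0,0,-0.2],[0,0,0,0,0,0,-0.2],[0,0,0,0,0,0,1],[0,0,0,0,0,0,1],[0,0,0,0,0,0,1],[0,0,0,0,0,0,1],[0,0,0,0,0,0,1],[0,0,0,0,0,0,1],[0,0,0,0,0,0,1]]], "grip_force": 58}}

```text
t: 6.43
ee_pos: [0.5467, -0.174, 0.1031]
tcp_rot: [-0.168, 3.136, 0.0]
force: [-0.8, -0.1, 0.4]
opening: 0.0147
gripper_force: 58.0
```

Emit:
{"op": "play_rows", "data": {"increments": [[[0,0,-5,0,0,0,1],[0,0,-10,0,0,0,1],[0,4,-15,0,0,0,1],[2,6,-15,0,0,0,1],[2,6,-8,0,0,0,1],[2,2,-2,0,0,0,1],[0,0,0,0,0,0,1],[0,0,0,0,0,0,1]]]}}

```text
t: 7.1
ee_pos: [0.538, -0.1567, 0.1568]
tcp_rot: [0.169, -3.135, -0.001]
force: [-0.7, 0.1, -6.2]
opening: 0.0146
gripper_force: 58.0
```

```bash
cat >> h.py <<'E'
def mont(fn):
    d=snap('side','_s.png');c=snap('wrist','_w.png');b=cv2.imread('pics/_s.png');w=cv2.imread('pics/_w.png')
    f=lambda i,x,y,w,h,s:cv2.resize(i[y:y+h,x:x+w],None,fx=s,fy=s,interpolation=cv2.INTER_CUBIC)
    cv2.imwrite('pics/'+fn,np.hstack([f(b,200,180,133,150,3)[:450,:399],f(w,128,60,200,225,2)])); return d,c
E
python3 -c "
from h import *
st();mont('m5.png')"
```

```text
t 7.1 p [ 0.538  -0.1567  0.1568] x [-0.994 -0.107  0.002] y [-0.107  0.994  0.   ] F [-0.7  0.1 -6.2] op 0.0146 q [-0.38  0.12  1.42 -0.    1.6  -2.06]
```

View pics/m5.png

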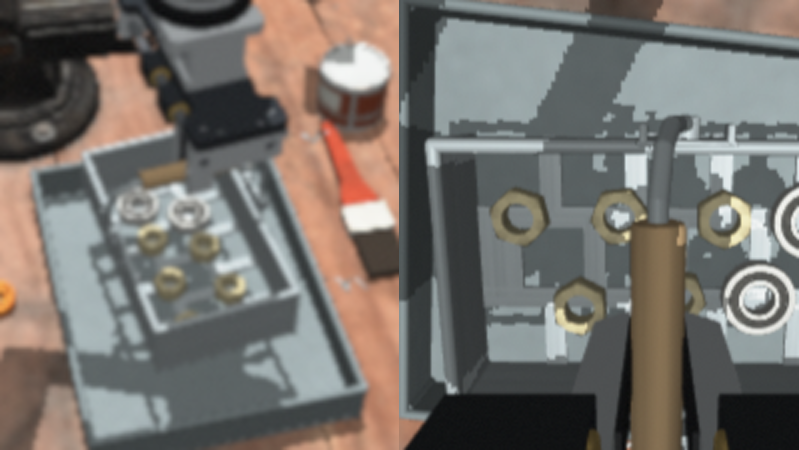

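Basket is lifted level with 5 nuts and 2 bearings aboard. Tilt-shake across x first.

Emit:
{"op": "play_rows", "data": {"increments": [[[-12,0,0,0,0.1,0,1],[-12,0,0,0,0.1,0,1],[-12,0,0,0,0.1,0,1],[-3,0,0,0,0.03,0,1],[0,0,0,0,0,0,1],[0,0,0,0,0,0,1]]]}}

```text
t: 7.7
ee_pos: [0.5775, -0.1527, 0.1511]
tcp_rot: [0.151, -2.806, 0.024]
force: [-1.1, -0.2, -5.3]
opening: 0.0147
gripper_force: 57.8
```

```bash
cat >> h.py <<'E'
def wt(n=6):
    F=[];T=[]
    for i in range(n): c=r.camera('wrist');o=r.observe();F.append(o['force']);T.append(o['ft_torque'])
    print('F',np.mean(F,0).round(2),'sd',np.std(F,0).round(2),'T',np.mean(T,0).round(3)); return c
E
python3 -c "
from h import *
st();c=wt(5);d=snap('side','_s6.png')
import pickle;pickle.dump((d,c),open('c6.pkl','wb'))
b=cv2.imread('pics/_s6.png');w=cv2.cvtColor(c['img'],cv2.COLOR_RGB2BGR)
f=lambda i,x,y,w,h,s:cv2.resize(i[y:y+h,x:x+w],None,fx=s,fy=s,interpolation=cv2.INTER_CUBIC)
cv2.imwrite('pics/m6.png',np.hstack([f(b,200,180,133,150,3)[:450,:399],f(w,128,60,200,225,2)]))
"
```

```text
t 7.7 p [ 0.5775 -0.1527  0.1511] x [-0.94  -0.102  0.325] y [-0.107  0.994  0.001] F [-1.1 -0.2 -5.3] op 0.0147 q [-0.28  0.46  1.05 -0.13  1.94 -1.99]
F [-0.08 -0.16 -5.68] sd [0.54 0.3  0.64] T [ 0.028 -0.609 -0.011]
```

View pics/m6.png

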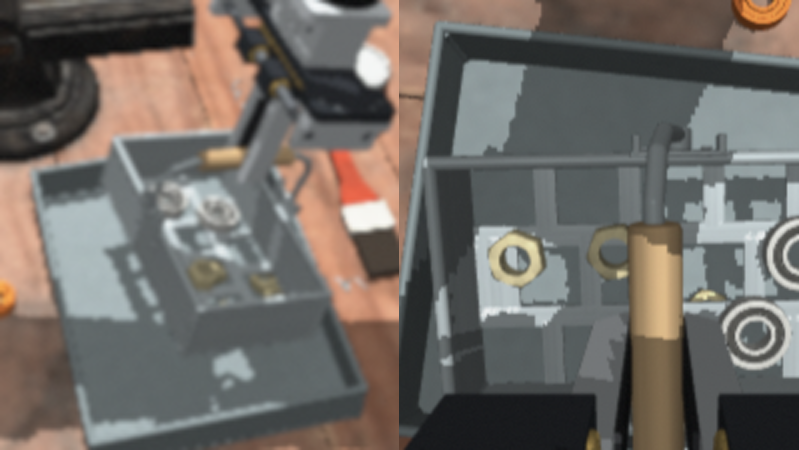

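Emit:
{"op": "play_rows", "data": {"increments": [[[12,0,-2,0,-0.1,0,1],[12,0,-2,0,-0.1,0,1],[12,0,-2,0,-0.1,0,1],[12,0,0,0,-0.1,0,1],[12,0,0,0,-0.1,0,1],[12,0,0,0,-0.1,0,1],[8,0,0,0,-0.07,0,1],[0,0,0,0,0,0,1],[0,0,0,0,0,0,1],[0,0,0,0,0,0,1],[-12,0,0,0,0.1,0,1],[-12,0,0,0,0.1,0,1],[-12,0,0,0,0.1,0,1],[-5,0,0,0,0.04,0,1],[0,0,0,0,0,0,1],[0,0,0,0,0,0,1]]]}}

```text
t: 9.33
ee_pos: [0.5427, -0.1562, 0.1714]
tcp_rot: [-0.172, 3.136, -0.0]
force: [0.2, 0.5, -5.8]
opening: 0.0143
gripper_force: 58.0
```

```bash
cat >> h.py <<'E'
def nuts(c,zb,ctr,yaw,shift=None):
    # rectify basket floor plane (world z=zb) to 2 px/mm patch, list yellow blobs in basket coords (mm)
    ca,sa=np.cos(yaw),np.sin(yaw)
    src=[];dst=[]
    for x,y in((-55,-95),(55,-95),(55,95),(-55,95)):
        src.append(proj(c,(ctr[0]+(x*ca-y*sa)/1e3,ctr[1]+(x*sa+y*ca)/1e3,zb)));dst.append(((x+55)*2,(y+95)*2))
    H=cv2.getPerspectiveTransform(np.float32(src),np.float32(dst))
    im=cv2.warpPerspective(c['img'],H,(220,380))
    hsv=cv2.cvtColor(im,cv2.COLOR_RGB2HSV);m=cv2.inRange(hsv,(15,60,60),(35,255,255))
    m=cv2.morphologyEx(m,cv2.MORPH_CLOSE,np.ones((5,5)))
    n,_,s,ce=cv2.connectedComponentsWithStats(m)
    for i in range(1,n):
        if s[i,4]>60: print('blob',(ce[i]/2-[55,95]).round(0),'area mm2',s[i,4]/4)
    return im
E
python3 -c "
from h import *
o,M=st();c=wt(8)
p=np.array(o['ee_pos']);b=p+M[:,2]*.1;print(b)
im=nuts(c,b[2]+.003+.006,(b[0]+.0,b[1]+.012),np.arctan2(-M[1,0],-M[0,0]))
cv2.imwrite('pics/r1.png',cv2.cvtColor(im,cv2.COLOR_RGB2BGR))
"
```

```text
t 9.33 p [ 0.5427 -0.1562  0.1714] x [-0.994 -0.109 -0.001] y [-0.109  0.994 -0.   ] F [ 0.2  0.5 -5.8] op 0.0143 q [-0.38  0.13  1.39  0.    1.62 -2.06]
F [-0.05  0.06 -5.25] sd [0.36 0.63 0.5 ] T [-0.071 -0.012 -0.005]
[ 0.54280671 -0.15616777  0.07138691]
blob [-39. -80.] area mm2 194.0
blob [-41. -49.] area mm2 80.5
blob [ 15. -11.] area mm2 2076.0
```

Emit:
{"op": "play_rows", "data": {"increments": [[[0,12,3,0.1,0,0,1],[0,12,3,0.1,0,0,1],[0,10,2,0.08,0,0,1],[0,0,0,0,0,0,1],[0,0,0,0,0,0,1],[0,-12,0,-0.1,0,0,1],[0,-12,0,-0.1,0,0,1],[0,-12,0,-0.1,0,0,1],[0,-12,0,-0.1,0,0,1],[0,-12,0,-0.1,0,0,1],[0,-8,0,-0.06,0,0,1],[0,0,0,0,0,0,1],[0,0,0,0,0,0,1],[0,12,0,0.1,0,0,1],[0,12,0,0.1,0,0,1],[0,10,0,0.08,0,0,1],[0,0,0,0,0,0,1],[0,0,0,0,0,0,1]]]}}

```text
t: 11.23
ee_pos: [0.5402, -0.1546, 0.1714]
tcp_rot: [-0.176, 3.134, -0.001]
force: [-0.1, 0.1, -4.8]
opening: 0.0148
gripper_force: 58.0
```

```bash
cat > chk.py <<'E'
from h import *
o,M=st();c=wt(8)
p=np.array(o['ee_pos']);b=p+M[:,2]*.1
im=nuts(c,b[2]+.009,(b[0]+.0,b[1]+.012),np.arctan2(-M[1,0],-M[0,0]))
E
python3 chk.py
```

```text
t 11.23 p [ 0.5402 -0.1546  0.1714] x [-0.994 -0.112 -0.003] y [-0.112  0.994 -0.001] F [-0.1  0.1 -4.8] op 0.0148 q [-0.38  0.12  1.4   0.    1.62 -2.06]
F [-0.06 -0.39 -5.24] sd [0.37 0.4  0.47] T [-0.077 -0.017  0.016]
blob [-37. -85.] area mm2 129.25
blob [-40. -55.] area mm2 134.25
blob [ 16. -14.] area mm2 2007.25
```

Emit:
{"op": "play_rows", "data": {"increments": [[[0,0,-20,0,0,0,1],[0,0,-20,0,0,0,1],[0,0,-20,0,0,0,1],[0,0,0,0,0,0,1],[0,0,0,0,0,0,1]]]}}

```text
t: 12.05
ee_pos: [0.5409, -0.1581, 0.2306]
tcp_rot: [-0.167, 3.134, -0.002]
force: [0.5, -0.0, -5.6]
opening: 0.0148
gripper_force: 58.0
```

```bash
cat >> chk.py <<'E'
# also yellow blobs seen in tray by the whole wrist image, mapped to tray floor
hsv=cv2.cvtColor(c['img'],cv2.COLOR_RGB2HSV);m=cv2.morphologyEx(cv2.inRange(hsv,(15,60,60),(35,255,255)),cv2.MORPH_CLOSE,np.ones((3,3)))
n,_,s,ce=cv2.connectedComponentsWithStats(m)
for i in range(1,n):
    if s[i,4]>25: print('px',ce[i].round(0),'A',s[i,4],'tray',ray(c,*ce[i],.012)[:2].round(3),'basket',ray(c,*ce[i],b[2]+.009)[:2].round(3))
E
python3 chk.py
```

```text
t 12.05 p [ 0.5409 -0.1581  0.2306] x [-0.994 -0.106 -0.003] y [-0.106  0.994 -0.001] F [ 0.5 -0.  -5.6] op 0.0148 q [-0.39  0.11  1.29  0.    1.74 -2.06]
F [ 0.09  0.11 -5.07] sd [0.3  0.51 0.37] T [-0.077  0.004 -0.016]
blob [-42. -74.] area mm2 31.25
blob [-43. -46.] area mm2 62.75
blob [15. -9.] area mm2 1982.75
px [307.  44.] A 502 tray [ 0.38  -0.112] basket [ 0.408 -0.129]
px [218. 148.] A 87 tray [ 0.519 -0.211] basket [ 0.503 -0.196]
px [186. 149.] A 43 tray [ 0.525 -0.253] basket [ 0.507 -0.225]
px [257. 228.] A 3111 tray [ 0.627 -0.146] basket [ 0.576 -0.152]
px [223. 306.] A 323 tray [ 0.759 -0.185] basket [ 0.666 -0.179]
px [290. 306.] A 356 tray [ 0.749 -0.083] basket [ 0.659 -0.109]
px [109. 332.] A 698 tray [ 0.824 -0.36 ] basket [ 0.71  -0.298]
px [241. 361.] A 3916 tray [ 0.859 -0.148] basket [ 0.734 -0.154]
```

Emit:
{"op": "play_rows", "data": {"increments": [[[0,4,20,0,0,0,1],[0,0,25,0,0,0,1],[0,0,20,0,0,0,1],[0,0,0,0,0,0,1],[-12,0,0,0,0.1,0,1],[-12,0,0,0,0.1,0,1],[-12,0,0,0,0.1,0,1],[-5,0,0,0,0.04,0,1],[0,0,0,0,0,0,1],[0,0,0,0,0,0,1],[0,12,0,0.1,0,0,1],[0,12,0,0.1,0,0,1],[0,0,0,0,0,0,1],[0,-12,0,-0.1,0,0,1],[0,-12,0,-0.1,0,0,1],[0,-12,0,-0.1,0,0,1],[0,-12,0,-0.1,0,0,1],[0,0,0,0,0,0,1],[0,12,0,0.1,0,0,1],[0,12,0,0.1,0,0,1]]]}}

```text
t: 14.12
ee_pos: [0.5809, -0.1534, 0.165]
tcp_rot: [0.14, -2.802, 0.031]
force: [0.2, 1.6, -5.1]
opening: 0.0144
gripper_force: 58.0
```

Emit:
{"op": "play_rows", "data": {"increments": [[[12,0,0,0,-0.1,0,1],[12,0,0,0,-0.1,0,1],[12,0,0,0,-0.1,0,1],[12,0,0,0,-0.1,0,1],[12,0,0,0,-0.1,0,1],[12,0,0,0,-0.1,0,1],[10,0,0,0,-0.08,0,1],[0,0,0,0,0,0,1],[0,12,0,0.1,0,0,1],[0,12,0,0.1,0,0,1],[0,0,0,0,0,0,1],[0,-12,0,-0.1,0,0,1],[0,-12,0,-0.1,0,0,1],[0,-12,0,-0.1,0,0,1],[0,-12,0,-0.1,0,0,1],[0,0,0,0,0,0,1],[0,12,0,0.1,0,0,1],[0,12,0,0.1,0,0,1]]]}}

```text
t: 15.62
ee_pos: [0.5, -0.1612, 0.1721]
tcp_rot: [-0.141, 2.801, 0.02]
force: [-0.2, 0.1, -5.4]
opening: 0.0147
gripper_force: 58.0
```

Emit:
{"op": "play_rows", "data": {"increments": [[[-12,0,0,0,0.1,0,1],[-12,0,0,0,0.1,0,1],[-12,0,0,0,0.1,0,1],[-5,0,0,0,0.04,0,1],[0,0,-20,0,0,0,1],[0,0,-30,0,0,0,1],[0,0,-30,0,0,0,1],[0,0,-20,0,0,0,1],[0,0,0,0,0,0,1],[0,0,0,0,0,0,1]]]}}

```text
t: 16.45
ee_pos: [0.5406, -0.1533, 0.2833]
tcp_rot: [-0.169, 3.132, -0.003]
force: [0.7, -0.3, -5.2]
opening: 0.0146
gripper_force: 58.0
```

```bash
python3 chk.py; python3 - <<'E'
from h import *
c=snap('wrist','_a.png');d=snap('side','_b.png');t=snap('top','_c.png')
a,b,e=[cv2.imread('pics/_%s.png'%k) for k in 'abc']
f=lambda i,x,y,w,h,s:cv2.resize(i[y:y+h,x:x+w],None,fx=s,fy=s,interpolation=cv2.INTER_CUBIC)
o=np.zeros((600,800,3),np.uint8)
o[:,:450]=f(a,120,70,180,240,2.5)[:600,:450]
o[:400,450:]=f(b,205,185,117,134,3)[:400,:350]
o[400:,450:]=f(e,260,175,117,67,3)[:200,:350]
cv2.imwrite('pics/m7.png',o)
E
```

```text
t 16.45 p [ 0.5406 -0.1533  0.2833] x [-0.994 -0.108 -0.005] y [-0.108  0.994 -0.002] F [ 0.7 -0.3 -5.2] op 0.0146 q [-0.38  0.11  1.19  0.    1.84 -2.06]
F [ 0.06 -0.19 -5.23] sd [0.43 0.41 0.76] T [-0.013 -0.009 -0.003]
blob [-45. -65.] area mm2 68.0
blob [ 15. -11.] area mm2 1940.25
px [11. 50.] A 1856 tray [ 0.42  -0.509] basket [ 0.439 -0.369]
px [298.  52.] A 418 tray [ 0.38  -0.112] basket [ 0.415 -0.132]
px [197. 147.] A 90 tray [ 0.526 -0.244] basket [ 0.503 -0.211]
px [257. 228.] A 3025 tray [ 0.647 -0.141] basket [ 0.575 -0.149]
px [223. 306.] A 332 tray [ 0.796 -0.184] basket [ 0.665 -0.175]
px [290. 306.] A 360 tray [ 0.785 -0.068] basket [ 0.658 -0.105]
px [122. 284.] A 126 tray [ 0.771 -0.357] basket [ 0.65  -0.278]
px [239. 361.] A 3995 tray [ 0.909 -0.145] basket [ 0.732 -0.152]
```

View pics/m7.png

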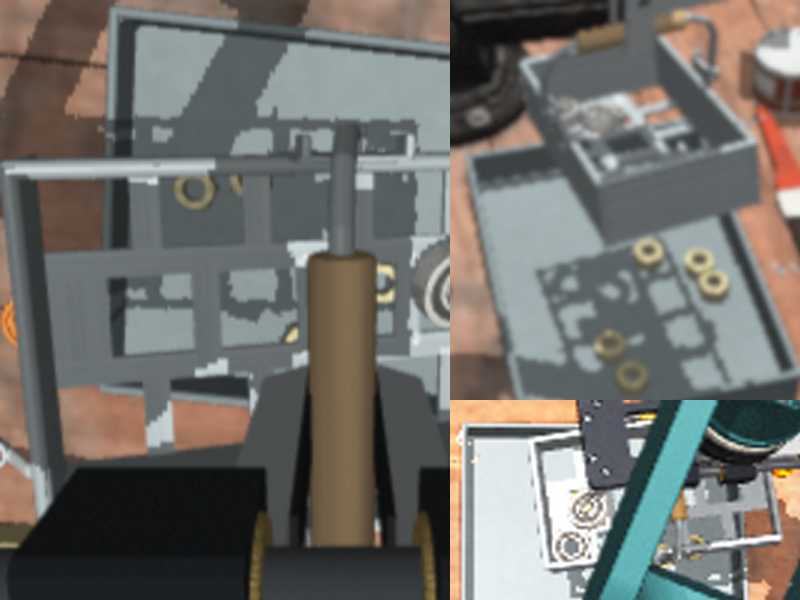

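All five nuts lie in the tray (side crop (648,250),(700,262),(713,283),(608,345),(632,377)); both bearings are in the basket at its +y end. Measuring the basket's offset in the grip and its tilt.

```bash
python3 - <<'E'
from h import *
o,M=st();p=np.array(o['ee_pos'])
T=r.camera('top');S=r.camera('side');W=r.camera('wrist')
gt=lambda u,v:((u-450+.5)/3-.5+260,(v-400+.5)/3-.5+175)
gs=lambda u,v:((u-450+.5)/3-.5+205,(v+.5)/3-.5+185)
gw=lambda u,v:((u+.5)/2.5-.5+120,(v+.5)/2.5-.5+70)
def tri(L):
    A=[];b=[]
    for c,(u,v) in L:
        Q=np.array(c['K'])@np.c_[c['R'],c['t']]
        for k,w in((0,u),(1,v)): A.append(w*Q[2,:3]-Q[k,:3]);b.append(Q[k,3]-w*Q[2,3])
    return np.linalg.lstsq(np.array(A),np.array(b),rcond=None)[0]
C={}
C['+y+x']=tri([(T,gt(528,437)),(S,gs(670,35))])
C['+y-x']=tri([(T,gt(547,572)),(S,gs(522,65))])
C['-y-x']=tri([(T,gt(782,542)),(S,gs(600,190)),(W,gw(5,165))][:2])
for k in C: print(k,C[k].round(4))
print('wrist -y-x',ray(W,*gw(5,165),.235).round(4))
c=(C['+y+x']+C['-y-x'])/2;print('centre',c,'tool off',M.T@(c-p))
for z in(.225,.235,.245):
    L=[ray(T,*gt(*q),z) for q in((528,437),(547,572),(782,542))];cc=(L[0]+L[2])/2
    e=L[1]-L[2];print(z,cc.round(4),'off',(M.T@(cc-p)).round(4),'yaw y',np.degrees(np.arctan2(e[1],e[0])),np.linalg.norm(e))
print('tool y yaw',np.degrees(np.arctan2(M[1,1],M[0,1])))
E
```

```text
t 17.0 p [ 0.5395 -0.1534  0.2806] x [-0.994 -0.107  0.001] y [-0.107  0.994  0.   ] F [ 1.   0.5 -5.1] op 0.0147 q [-0.38  0.11  1.19  0.    1.84 -2.06]
+y+x [ 0.5966 -0.0537  0.1938]
+y-x [ 0.4718 -0.0677  0.1995]
-y-x [ 0.4916 -0.2551  0.2503]
wrist -y-x [ 0.496  -0.2606  0.235 ]
centre [ 0.5441052  -0.15439598  0.22207144] tool off [-0.00452031 -0.00150128  0.05852844]
0.225 [ 0.5383 -0.1567  0.225 ] off [ 0.0015 -0.0032  0.0556] yaw y 98.00856793776197 0.201217249967857
0.235 [ 0.5362 -0.1545  0.235 ] off [ 0.0034 -0.0007  0.0456] yaw y 98.00856793776194 0.1989642879531844
0.245 [ 0.534  -0.1522  0.245 ] off [0.0053 0.0018 0.0356] yaw y 98.00856793776195 0.1967113259385119
tool y yaw 96.13582489361309
```

```bash
cat > fit.py <<'E'
from h import *
from scipy.optimize import differential_evolution
o,M=st();p=np.array(o['ee_pos'])
cams=[r.camera(n) for n in('side','wrist','top')]
G=[]
for c in cams:
    g=cv2.GaussianBlur(cv2.cvtColor(c['img'],cv2.COLOR_RGB2GRAY).astype(np.float32),(0,0),1.2)
    gx,gy=cv2.Sobel(g,cv2.CV_32F,1,0),cv2.Sobel(g,cv2.CV_32F,0,1);G.append((np.minimum(gx,80).clip(-80),np.minimum(gy,80).clip(-80)))
hx,hy=.0575,.0975
V=np.array([(sx*hx,sy*hy,z) for z in(0,.052) for sx in(-1,1) for sy in(-1,1)])
E=[(4,5),(5,7),(7,6),(6,4),(0,4),(2,6),(0,2)]   # rim, -y verticals, -y bottom
def pose(q):
    cx,cy,cz,yaw,tx,ty=q   # rim centre rel. TCP, tilt about basket x (tx, + raises +y end), about y
    return Rot.from_euler('ZXY',[yaw,tx,ty]).as_matrix(), p+np.array([cx,cy,cz])
s=np.linspace(.05,.95,40)[:,None]
def cost(q):
    R_,c0=pose(q);P=(V-[0,0,.052])@R_.T+c0;J=0
    for c,(gx,gy),w in zip(cams,G,(1,1,.7)):
        for a,b in E if c is cams[0] else E[:4]:
            u=np.array([proj(c,P[a]),proj(c,P[b])]);d=u[1]-u[0];n=np.array([-d[1],d[0]])/np.linalg.norm(d)
            l=(u[0]+s*d).astype(np.float32)
            f=lambda m:cv2.remap(m,l[:,:1],l[:,1:],cv2.INTER_LINEAR)[:,0]
            J-=w*np.abs(f(gx)*n[0]+f(gy)*n[1]).mean()
    return J
yaw0=np.arctan2(-M[0,1],M[1,1])
B=[(-.02,.02),(-.03,.03),(-.075,-.025),(yaw0-.08,yaw0+.08),(-.4,.4),(-.06,.06)]
for seed in(0,1):
    k=differential_evolution(cost,B,seed=seed,maxiter=120,popsize=15,tol=1e-6)
    R_,c0=pose(k.x);u=c0-R_[:,2]*.052
    print('J',round(k.fun,1),'q',k.x.round(3),'underside centre',u.round(4),'rel TCP',(u-p).round(4),'yaw deg',np.degrees(k.x[3]).round(1))
E
python3 fit.py
```

```text
t 17.15 p [ 0.5396 -0.1534  0.281 ] x [-0.994 -0.107 -0.   ] y [-0.107  0.994  0.   ] F [ 0.5 -0.2 -4.7] op 0.0148 q [-0.38  0.11  1.19  0.    1.84 -2.06]
J -853.7 q [-0.001  0.001 -0.055  0.112 -0.277 -0.002] underside centre [ 0.5406 -0.1667  0.1757] rel TCP [ 0.001  -0.0133 -0.1053] yaw deg 6.4
J -853.7 q [-0.001  0.001 -0.055  0.112 -0.278 -0.001] underside centre [ 0.5406 -0.1667  0.1757] rel TCP [ 0.001  -0.0133 -0.1053] yaw deg 6.4
```

Emit:
{"op": "play_rows", "data": {"increments": [[[0,0,-15,0,0,0,1],[0,0,-25,0,0,0,1],[0,0,-20,0,0,0,1],[0,0,0,0,0,0.06,1],[0,0,0,0,0,0.09,1],[0,0,0,0,0,0.09,1],[0,0,0,0,0,0.07,1],[0,0,0,0,0,0.037,1],[0,0,0,-0.04,0,0,1],[0,0,0,-0.06,0,0,1],[0,0,0,-0.06,0,0,1],[0,0,0,-0.06,0,0,1],[0,0,0,-0.04,0,0,1],[0,0,0,-0.02,0,0,1],[0,0,0,0,0,0,1],[0,0,0,0,0,0,1]]]}}

```text
t: 18.63
ee_pos: [0.5395, -0.1538, 0.3409]
tcp_rot: [0.369, 3.056, 0.429]
force: [0.1, -1.2, -4.9]
opening: 0.0144
gripper_force: 58.0
```

```bash
cat >> fit.py <<'E'
print('T',np.array(r.observe()['ft_torque']).round(3)); print('M',M.round(4).tolist())
E
python3 fit.py
```

```text
t 18.63 p [ 0.5395 -0.1538  0.3409] x [-0.971  0.238  0.   ] y [0.229 0.934 0.275] F [ 0.1 -1.2 -4.9] op 0.0144 q [-0.55  0.15  1.06  0.29  2.   -1.76]
J -805.1 q [ 0.006  0.016 -0.057 -0.235 -0.02   0.007] underside centre [ 0.5446 -0.1387  0.2324] rel TCP [ 0.0051  0.0151 -0.1085] yaw deg -13.5
J -827.8 q [ 0.002  0.017 -0.052 -0.232  0.024 -0.011] underside centre [ 0.5422 -0.136   0.2374] rel TCP [ 0.0027  0.0177 -0.1035] yaw deg -13.3
T [-0.462  0.112 -0.054]
M [[-0.9712, 0.2289, 0.0655], [0.2381, 0.9337, 0.2675], [0.0001, 0.2754, -0.9613]]
```

Emit:
{"op": "play_rows", "data": {"increments": [[[1.6,4.6,1.3,0,0,0,1],[3.8,10.9,3.1,0,0,0,1],[6.3,18.2,5.2,0,0,0,1],[8.9,25.5,7.3,0,0,0,1],[9.5,27.3,7.8,0,0,0,1],[9.5,27.3,7.8,0,0,0,1],[9.5,27.3,7.8,0,0,0,1],[9.5,27.3,7.8,0,0,0,1],[9.5,27.3,7.8,0,0,0,1],[9.5,27.3,7.8,0,0,0,1],[9.5,27.3,7.8,0,0,0,1],[9.5,27.3,7.8,0,0,0,1],[9.5,27.3,7.8,0,0,0,1],[9.5,27.3,7.8,0,0,0,1],[9.5,27.3,7.8,0,0,0,1],[9.5,27.3,7.8,0,0,0,1],[9.5,27.3,7.8,0,0,0,1],[8.9,25.5,7.3,0,0,0,1],[6.3,18.2,5.2,0,0,0,1],[3.8,10.9,3.1,0,0,0,1]]]}}

```text
t: 20.45
ee_pos: [0.4943, 0.3621, 0.3416]
tcp_rot: [0.362, 3.06, 0.432]
force: [-0.1, 0.6, -4.3]
opening: 0.0146
gripper_force: 58.0
```

Emit:
{"op": "play_rows", "data": {"increments": [[[1.6,4.6,1.3,0,0,0,1],[0,0,0,0,0,0,1],[0,0,0,0,0,0,1],[0,0,0,0,0,0,1]]]}}

```text
t: 20.78
ee_pos: [0.4967, 0.3627, 0.342]
tcp_rot: [0.37, 3.056, 0.43]
force: [1.5, -0.1, -5.5]
opening: 0.0145
gripper_force: 58.0
```

```bash
python3 fit.py; cat > blk.py <<'E'
from h import *
from scipy.optimize import differential_evolution
import pickle
D=pickle.load(open('c.pkl','rb'));cams=[D['top'],D['side']]
G=[]
for c in cams:
    g=cv2.GaussianBlur(cv2.cvtColor(c['img'],cv2.COLOR_RGB2GRAY).astype(np.float32),(0,0),1)
    G.append((cv2.Sobel(g,cv2.CV_32F,1,0).clip(-80,80),cv2.Sobel(g,cv2.CV_32F,0,1).clip(-80,80)))
s=np.linspace(.05,.95,30)[:,None]
for n,c0 in(('A',(.4857,.3279)),('B',(.5158,.4321))):
    def cost(q):
        ca,sa=np.cos(q[2]),np.sin(q[2]);P=[(q[0]+x*ca-y*sa,q[1]+x*sa+y*ca,.038) for x,y in((-.055,-.024),(.055,-.024),(.055,.024),(-.055,.024))];J=0
        for c,(gx,gy) in zip(cams,G):
            for i in range(4):
                u=np.array([proj(c,P[i]),proj(c,P[(i+1)%4])]);d=u[1]-u[0];m=np.array([-d[1],d[0]])/np.linalg.norm(d);l=(u[0]+s*d).astype(np.float32)
                f=lambda k:cv2.remap(k,l[:,:1],l[:,1:],cv2.INTER_LINEAR)[:,0]
                J-=np.abs(f(gx)*m[0]+f(gy)*m[1]).mean()*(1 if c is cams[0] else .4)
        return J
    k=differential_evolution(cost,[(c0[0]-.015,c0[0]+.015),(c0[1]-.015,c0[1]+.015),(-.4,-.1)],seed=0);print(n,k.x[:2].round(4),np.degrees(k.x[2]).round(1),k.fun)
E
python3 blk.py
```

```text
t 20.78 p [0.4967 0.3627 0.342 ] x [-0.971  0.239 -0.   ] y [0.23  0.933 0.276] F [ 1.5 -0.1 -5.5] op 0.0145 q [ 0.41  0.08  1.13  0.22  1.75 -0.86]
J -808.0 q [ 0.005  0.015 -0.056 -0.236 -0.027 -0.01 ] underside centre [0.5023 0.3765 0.2344] rel TCP [ 0.0055  0.0138 -0.1076] yaw deg -13.5
J -808.0 q [ 0.005  0.015 -0.056 -0.236 -0.026 -0.01 ] underside centre [0.5023 0.3766 0.2343] rel TCP [ 0.0056  0.0138 -0.1076] yaw deg -13.5
T [-0.487  0.061 -0.032]
M [[-0.9711, 0.2296, 0.0661], [0.2389, 0.9334, 0.2677], [-0.0002, 0.2757, -0.9612]]
A [0.4871 0.331 ] -15.9 -448.09212036718253
B [0.5167 0.4353] -18.3 -420.12595562046823
```

```bash
cat > blk2.py <<'E'
from h import *
from scipy.optimize import differential_evolution
import pickle
D=pickle.load(open('c.pkl','rb'));s=np.linspace(.03,.97,40)[:,None]
def prep(c):
    # yellow-wood mask-friendly channel: saturation
    g=cv2.GaussianBlur(c['img'].astype(np.float32),(0,0),.8)
    return [(cv2.Sobel(g[:,:,k],cv2.CV_32F,1,0).clip(-150,150),cv2.Sobel(g[:,:,k],cv2.CV_32F,0,1).clip(-150,150)) for k in range(3)]
G={k:prep(D[k]) for k in D}
def run(names):
    def cost(q):
        ca,sa=np.cos(q[2]),np.sin(q[2]);J=0
        for sg in(-1,1):
            P=[(q[0]+x*ca-y*sa,q[1]+x*sa+y*ca,.038) for x,y in((-.055+sg*q[4],-.024+sg*q[3]/2),(.055+sg*q[4],-.024+sg*q[3]/2),(.055+sg*q[4],.024+sg*q[3]/2),(-.055+sg*q[4],.024+sg*q[3]/2))]
            for n in names:
                c=D[n]
                for i in range(4):
                    u=np.array([proj(c,P[i]),proj(c,P[(i+1)%4])]);d=u[1]-u[0];L=np.linalg.norm(d);m=np.array([-d[1],d[0]])/L;l=(u[0]+s*d).astype(np.float32)
                    for gx,gy in G[n]:
                        f=lambda k:cv2.remap(k,l[:,:1],l[:,1:],cv2.INTER_LINEAR)[:,0]
                        J-=np.abs((f(gx)*m[0]+f(gy)*m[1]).mean())*L/40
        return J
    k=differential_evolution(cost,[(.485,.515),(.365,.4),(-.4,-.1),(.103,.117),(-.006,.006)],seed=0,maxiter=100);print(names,k.x[:2].round(4),np.degrees(k.x[2]).round(1),k.x[3:].round(4),round(k.fun,1))
run(['top']);run(['side']);run(['top','side'])
E
python3 blk2.py
```

```text
['top'] [0.5015 0.3828] -14.1 [0.1093 0.0021] -1739.3
['side'] [0.5002 0.3802] -16.4 [ 0.1078 -0.0013] -1366.1
['top', 'side'] [0.5016 0.3822] -14.8 [0.1093 0.0013] -3060.6
```

Emit:
{"op": "play_rows", "data": {"increments": [[[1.2,4.7,1.3,0,-0.006,0.022,1],[0,-2.2,7.7,0,0,0,1],[0,-4.4,15.4,0,0,0,1],[0,-6.9,24,0,0,0,1],[0,-8.3,28.8,0,0,0,1],[0,-8.3,28.8,0,0,0,1],[0,-8.3,28.8,0,0,0,1],[0,-5.5,19.2,0,0,0,1],[0,-2.8,9.6,0,0,0,1],[0,-1.7,5.8,0,0,0,1],[0,0,0,0,0,0,1],[0,0,0,0,0,0,1],[0,0,0,0,0,0,1]]]}}

```text
t: 22.02
ee_pos: [0.4977, 0.3694, 0.1696]
tcp_rot: [0.402, 3.045, 0.433]
force: [0.2, -0.1, -3.9]
opening: 0.0147
gripper_force: 58.0
```

```bash
python3 fit.py; python3 -c "
from h import *
wt(6)"
```

```text
t 22.02 p [0.4977 0.3694 0.1696] x [-0.966  0.26  -0.003] y [0.249 0.927 0.279] F [ 0.2 -0.1 -3.9] op 0.0147 q [ 0.42  0.09  1.46  0.22  1.41 -0.9 ]
J -745.6 q [ 0.003  0.014 -0.071 -0.242 -0.265  0.026] underside centre [0.4961 0.3706 0.0485] rel TCP [-0.0016  0.0012 -0.1211] yaw deg -13.9
J -745.9 q [ 0.006  0.016 -0.055 -0.271 -0.048 -0.034] underside centre [0.5049 0.3825 0.0627] rel TCP [ 0.0072  0.0131 -0.1069] yaw deg -15.5
T [-0.578  0.162  0.003]
M [[-0.9657, 0.2485, 0.0754], [0.2597, 0.9275, 0.269], [-0.0031, 0.2793, -0.9602]]
F [ 0.08 -0.05 -5.07] sd [0.17 0.38 0.54] T [-0.528  0.13   0.005]
```

Emit:
{"op": "play_rows", "data": {"increments": [[[1.9,-1.6,3.8,0,0,0,1],[0,-1.1,3.8,0,0,0,1],[0,-1.1,3.8,0,0,0,1],[0,-1.1,3.8,0,0,0,1],[0,-0.8,2.9,0,0,0,1],[0,0,0,0,0,0,1],[0,0,0,0,0,0,1]]]}}

```text
t: 23.05
ee_pos: [0.4943, 0.3688, 0.1475]
tcp_rot: [0.403, 3.05, 0.429]
force: [-0.5, 0.2, -4.6]
opening: 0.0149
gripper_force: 58.0
```

```bash
python3 -c "
from h import *
st();wt(6)"
```

```text
t 23.05 p [0.4943 0.3688 0.1475] x [-0.966  0.26   0.001] y [0.25  0.928 0.276] F [-0.5  0.2 -4.6] op 0.0149 q [ 0.43  0.1   1.5   0.22  1.37 -0.91]
F [ 0.25 -0.07 -4.75] sd [0.29 0.51 0.4 ] T [-0.523  0.127 -0.016]
```

Still hanging; lowering slowly in 1.5 mm rows.

Emit:
{"op": "play_rows", "data": {"increments": [[[0,-0.4,1.4,0,0,0,1],[0,-0.4,1.4,0,0,0,1],[0,-0.4,1.4,0,0,0,1],[0,-0.4,1.4,0,0,0,1],[0,0,0,0,0,0,1],[0,0,0,0,0,0,1]]]}}

```text
t: 23.85
ee_pos: [0.4944, 0.3688, 0.1419]
tcp_rot: [0.403, 3.049, 0.429]
force: [-0.1, -0.4, -4.2]
opening: 0.0144
gripper_force: 58.0
```

```bash
python3 -c "
from h import *
st();wt(6)"
```

```text
t 23.85 p [0.4944 0.3688 0.1419] x [-0.966  0.26   0.001] y [0.25  0.928 0.276] F [-0.1 -0.4 -4.2] op 0.0144 q [ 0.43  0.1   1.51  0.22  1.36 -0.91]
F [ 0.31  0.48 -4.94] sd [0.35 0.31 0.19] T [-0.531  0.13  -0.024]
```

Emit:
{"op": "play_rows", "data": {"increments": [[[0,-0.4,1.4,0,0,0,1],[0,-0.4,1.4,0,0,0,1],[0,0,0,0,0,0,1],[0,0,0,0,0,0,1]]]}}

```text
t: 24.48
ee_pos: [0.4945, 0.369, 0.1393]
tcp_rot: [0.403, 3.049, 0.43]
force: [0.8, 0.9, -4.4]
opening: 0.0146
gripper_force: 58.0
```

```bash
python3 -c "
from h import *
st();wt(6)"
```

```text
t 24.48 p [0.4945 0.369  0.1393] x [-0.966  0.26   0.   ] y [0.25  0.928 0.277] F [ 0.8  0.9 -4.4] op 0.0146 q [ 0.43  0.1   1.51  0.22  1.36 -0.91]
F [-0.12  0.45 -4.26] sd [0.49 0.7  0.44] T [-0.425  0.118  0.005]
```

Emit:
{"op": "play_rows", "data": {"increments": [[[0,-0.4,1.4,0,0,0,1],[0,0,0,0,0,0,1],[0,0,0,0,0,0,1]]]}}

```text
t: 25.03
ee_pos: [0.4949, 0.3691, 0.1384]
tcp_rot: [0.403, 3.048, 0.431]
force: [0.7, -0.2, -2.4]
opening: 0.0145
gripper_force: 58.0
```

```bash
python3 -c "
from h import *
st();wt(5)"
```

```text
t 25.03 p [0.4949 0.3691 0.1384] x [-0.966  0.26  -0.   ] y [0.249 0.928 0.277] F [ 0.7 -0.2 -2.4] op 0.0145 q [ 0.42  0.1   1.51  0.22  1.35 -0.91]
F [ 0.43 -0.44 -1.65] sd [0.35 0.33 0.37] T [-0.26   0.008 -0.072]
```

Emit:
{"op": "play_rows", "data": {"increments": [[[0,-0.4,1.4,0,0,0,1],[0,0,0,0,0,0,1],[0,0,0,0,0,0,1]]]}}

```text
t: 25.53
ee_pos: [0.4956, 0.3692, 0.138]
tcp_rot: [0.402, 3.046, 0.432]
force: [1.7, -1.9, 2.2]
opening: 0.0148
gripper_force: 58.0
```

```bash
python3 -c "
from h import *
st();wt(5)"; python3 fit.py
```

```text
t 25.53 p [0.4956 0.3692 0.138 ] x [-0.966  0.26  -0.002] y [0.249 0.928 0.278] F [ 1.7 -1.9  2.2] op 0.0148 q [ 0.42  0.1   1.51  0.22  1.35 -0.91]
F [ 1.94 -1.81  4.63] sd [0.42 0.35 0.53] T [-0.183 -0.251 -0.092]
t 25.78 p [0.4956 0.3692 0.1379] x [-0.966  0.26  -0.002] y [0.249 0.928 0.278] F [ 1.9 -2.3  5.2] op 0.0147 q [ 0.42  0.1   1.51  0.22  1.35 -0.91]
J -713.3 q [ 0.002  0.02  -0.071 -0.226 -0.297  0.056] underside centre [0.4915 0.3749 0.017 ] rel TCP [-0.0041  0.0057 -0.1209] yaw deg -13.0
J -722.2 q [ 0.001  0.015 -0.075 -0.236 -0.221  0.06 ] underside centre [0.4912 0.3741 0.0123] rel TCP [-0.0044  0.0049 -0.1256] yaw deg -13.5
T [-0.253 -0.318 -0.129]
M [[-0.9656, 0.2491, 0.0746], [0.26, 0.9276, 0.2683], [-0.0024, 0.2785, -0.9604]]
```

Emit:
{"op": "play_rows", "data": {"increments": [[[0,0.3,-0.9,0,0,0,1],[0,0,0,0,0,0,1]]]}}

```text
t: 26.1
ee_pos: [0.4951, 0.3693, 0.1381]
tcp_rot: [0.403, 3.047, 0.432]
force: [2.7, -0.1, 4.1]
opening: 0.0147
gripper_force: 58.0
```

```bash
sed -e 's/^B=.*/z0=.09-p[2]\nB=[(-.015,.02),(-.01,.03),(z0-.004,z0+.004),(yaw0-.06,yaw0+.06),(-.04,.04),(-.03,.03)]/' fit.py > fit2.py; python3 fit2.py; sed "s/'side','wrist','top'/'wrist','top','top'/;s/E if c is cams\[0\] else E/E/" fit2.py > fit3.py; python3 fit3.py | grep J; python3 -c "
from h import *
wt(4)"
```

```text
t 26.1 p [0.4951 0.3693 0.1381] x [-0.966  0.26  -0.001] y [0.249 0.928 0.278] F [ 2.7 -0.1  4.1] op 0.0147 q [ 0.43  0.1   1.51  0.22  1.35 -0.91]
J -671.5 q [ 0.005  0.017 -0.052 -0.271  0.032  0.003] underside centre [0.5003 0.3879 0.0342] rel TCP [ 0.0052  0.0186 -0.1039] yaw deg -15.5
J -671.7 q [ 0.005  0.017 -0.052 -0.271  0.033  0.003] underside centre [0.5003 0.388  0.0342] rel TCP [ 0.0052  0.0187 -0.1039] yaw deg -15.5
T [-0.003 -0.355 -0.209]
M [[-0.9656, 0.2494, 0.0731], [0.2599, 0.9277, 0.268], [-0.001, 0.2778, -0.9606]]
J -502.1 q [ 0.004  0.017 -0.052 -0.264 -0.028  0.012] underside centre [0.4983 0.3852 0.034 ] rel TCP [ 0.0032  0.016  -0.1039] yaw deg -15.1
J -502.3 q [ 0.004  0.017 -0.052 -0.265 -0.025 -0.   ] underside centre [0.4989 0.3853 0.034 ] rel TCP [ 0.0039  0.0161 -0.1039] yaw deg -15.2
F [ 3.   -0.89  5.67] sd [0.08 0.51 0.17] T [-0.003 -0.475 -0.225]
```

Emit:
{"op": "play_rows", "data": {"increments": [[[0,0.3,-1.2,0,0,0,1],[0,0,0,0,0,0,1],[0,0,0,0,0,0,1]]]}}

```text
t: 26.85
ee_pos: [0.4941, 0.3689, 0.1381]
tcp_rot: [0.403, 3.05, 0.429]
force: [1.7, 1.1, 2.7]
opening: 0.0148
gripper_force: 58.0
```

```bash
python3 -c "
from h import *
st();wt(4)"
```

```text
t 26.85 p [0.4941 0.3689 0.1381] x [-0.966  0.259  0.001] y [0.25  0.928 0.276] F [1.7 1.1 2.7] op 0.0148 q [ 0.43  0.1   1.51  0.22  1.35 -0.91]
F [ 1.61 -0.15  2.08] sd [0.68 0.28 0.47] T [-0.    -0.228 -0.121]
```

Emit:
{"op": "play_rows", "data": {"increments": [[[0,0.1,-0.4,0,0,0,1],[0,0,0,0,0,0,0.5],[0,0,0,0,0,0,0.2],[0,0,0,0,0,0,0],[0,0,0,0,0,0,0],[0,0,0,0,0,0,0],[0,0,0,0,0,0,0]]]}}

```text
t: 27.63
ee_pos: [0.4943, 0.3689, 0.1388]
tcp_rot: [0.403, 3.049, 0.43]
force: [-0.3, -0.3, -0.5]
opening: 0.0466
gripper_force: 0.0
```

```bash
python3 -c "
from h import *
st()"; python3 fit2.py | grep J
```

```text
t 27.63 p [0.4943 0.3689 0.1388] x [-0.966  0.259  0.001] y [0.25  0.928 0.276] F [-0.3 -0.3 -0.5] op 0.0466 q [ 0.43  0.1   1.51  0.22  1.36 -0.91]
J -687.4 q [ 0.005  0.017 -0.053 -0.267  0.029  0.022] underside centre [0.4982 0.3877 0.0341] rel TCP [ 0.0039  0.0188 -0.1047] yaw deg -15.3
J -687.4 q [ 0.005  0.017 -0.053 -0.267  0.03   0.023] underside centre [0.4982 0.3877 0.0341] rel TCP [ 0.0039  0.0188 -0.1047] yaw deg -15.3
```

Emit:
{"op": "play_rows", "data": {"increments": [[[0,0,-8,0,0,0,0],[0,0,-15,0,0,0,0],[0,0,-25,0,0,0,0],[0,0,-35,0,0,0,0],[0,0,-40,0,0,0,0],[0,0,-40,0,0,0,0],[30,-10,-25,0.05,0,0,0],[40,0,0,0.1,0,0,0],[40,0,0,0.1,0,0,0],[40,0,0,0,0,0,0],[35,20,0,0,0,0,0],[0,0,0,0,0,0,0],[0,0,0,0,0,0,0]]]}}

```text
t: 28.87
ee_pos: [0.3036, 0.3777, 0.3185]
tcp_rot: [0.404, 3.11, 0.049]
force: [1.0, -0.4, -1.0]
opening: 0.0466
gripper_force: 0.0
```

```bash
cat > fin.py <<'E'
exec(open('fit.py').read().split('yaw0=')[0].replace("'side','wrist','top'","'side','top'"))
p=np.array([.5015,.382,.09])
B=[(-.02,.02),(-.02,.02),(-.015,.01),(-.45,-.1),(-.25,.25),(-.06,.06)]
for seed in(0,1):
    k=differential_evolution(cost,B,seed=seed,maxiter=120);R_,c0=pose(k.x);print('J',round(k.fun,1),k.x.round(3),(c0-R_[:,2]*.052).round(4))
# blocks now (visible parts), same model as blk2
s_=open('blk2.py').read().replace("D=pickle.load(open('c.pkl','rb'))","D={'top':cams[1],'side':cams[0]}").replace("'side']);run(['top','side'])","'side'])")
cv2.imwrite('pics/fin_top.png',cv2.cvtColor(cams[1]['img'],cv2.COLOR_RGB2BGR))
im=cams[1]['img'].astype(int)
for sg in(-1,1):   # expected ends of blocks sticking out beyond the basket: colour at points along each block axis
    for x in(-.052,-.03,.03,.052):
        a=np.radians(-15);X=(.5015+x*np.cos(a)-sg*.0547*np.sin(a),.382+x*np.sin(a)+sg*.0547*np.cos(a),.038);u=proj(cams[1],X).round().astype(int);print(sg,x,u,im[u[1],u[0]])
E
python3 fin.py
```

```text
t 28.87 p [0.3036 0.3777 0.3185] x [-0.967  0.255 -0.001] y [0.255 0.966 0.031] F [ 1.  -0.4 -1. ] op 0.0466 q [ 0.77 -0.08  1.31  0.02  1.88 -0.54]
J -697.3 [-0.001  0.    -0.008 -0.293 -0.036  0.04 ] [0.4985 0.3811 0.03  ]
J -696.4 [-0.001  0.001 -0.009 -0.287 -0.031  0.014] [0.4997 0.3813 0.0292]
-1 -0.052 [150 248] [253 249 242]
-1 -0.03 [153 241] [252 252 253]
-1 0.03 [159 222] [175 156 137]
-1 0.052 [161 215] [86 88 87]
1 -0.052 [116 238] [204 167 133]
1 -0.03 [119 231] [219 188 149]
1 0.03 [126 212] [205 157 112]
1 0.052 [128 206] [149 127 109]
```

```bash
cat > cal.py <<'E'
import pickle
src=open('fit.py').read().split('yaw0=')[0].replace("cams=[r.camera(n) for n in('side','wrist','top')]","D=pickle.load(open('c.pkl','rb'));cams=[D['side'],D['top']]")
exec(src)
p=np.array([.543,-.163,.055])
B=[(-.02,.02),(-.02,.02),(-.015,.01),(-.1,.25),(-.25,.25),(-.06,.06)]
for seed in(0,1):
    k=differential_evolution(cost,B,seed=seed,maxiter=120);R_,c0=pose(k.x);print('J',round(k.fun,1),k.x.round(3),(c0-R_[:,2]*.052).round(4))
E
python3 cal.py | grep J
python3 - <<'E'
from h import *
# side-view wood colour of visible block ends & bearings still in basket: bright rings in top view inside the basket
S=r.camera('side');T=r.camera('top')
for n,C in(('side',S),('top',T)):
    hsv=cv2.cvtColor(C['img'],cv2.COLOR_RGB2HSV);m=cv2.inRange(hsv,(12,120,120),(32,255,255))
    N,_,s,ce=cv2.connectedComponentsWithStats(m)
    print(n,[(s[i].tolist()) for i in range(1,N) if s[i,4]>30])
    print(n,'proj blocks',[proj(C,(.5015+x*.966+sg*.0547*.259,.382-x*.259+sg*.0547*.966,.038)).round(0).tolist() for sg in(-1,1) for x in(-.055,.055)])
E
```

```text
J -824.7 [ 0.001  0.007 -0.012  0.092  0.091 -0.008] [ 0.5436 -0.1515 -0.009 ]
J -840.5 [ 0.    -0.002 -0.01   0.076 -0.01   0.037] [ 0.5412 -0.1657 -0.0073]
side [[191, 273, 14, 12, 133], [310, 332, 16, 16, 193]]
side proj blocks [[196.0, 162.0], [229.0, 163.0], [200.0, 144.0], [231.0, 144.0]]
top [[231, 0, 3, 28, 33], [230, 31, 3, 34, 42], [301, 108, 33, 23, 223], [350, 109, 22, 5, 54], [236, 111, 27, 20, 219], [34, 118, 8, 11, 50], [366, 120, 22, 14, 100], [254, 123, 67, 28, 789], [322, 123, 71, 60, 962], [34, 128, 9, 22, 82], [365, 138, 12, 8, 50], [101, 151, 40, 18, 398], [95, 151, 265, 51, 4264], [262, 151, 20, 9, 61], [292, 151, 59, 14, 312], [231, 162, 18, 7, 37], [313, 165, 41, 9, 195], [357, 184, 39, 18, 260], [246, 198, 17, 10, 45], [116, 205, 9, 9, 46], [126, 207, 10, 10, 70], [181, 208, 15, 13, 57], [128, 211, 12, 31, 84], [234, 211, 14, 14, 65], [151, 214, 10, 11, 76], [162, 217, 7, 10, 37], [151, 228, 12, 11, 83], [117, 232, 10, 9, 61], [142, 239, 11, 11, 64], [422, 239, 11, 35, 281], [154, 243, 6, 9, 36], [293, 265, 13, 12, 103]]
top proj blocks [[150.0, 249.0], [162.0, 214.0], [116.0, 239.0], [128.0, 205.0]]
```

```bash
python3 -c "
from station import r
print(r.finish_job())"
```

```text
the job is handed in; nothing more can be done
None
```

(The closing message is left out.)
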